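Sort the pottery bench into its trays

ROBOT

A 6-joint arm with a two-finger parallel gripper is mounted at the origin on the work surface; the furniture and walls round the work are solid. World frame = base frame: x ahead of the robot, y to its left, z up, the work surface at z = 0. Lengths are in m, angles in rad, forces in N, time in s.
With the tool pointing down it reaches from about 0.35 to 0.775 m from the base axis. Payload 7.3 kg.
Tool frame: the origin (TCP) lies on the centre line of the jaws, within the pads' length; the fingertips stand 14 mm ahead of it and the grasp point (between the pads) lies 5 mm behind it; z points along the fingers, x is the direction in which the jaws open and shut, and the axes are right-handed (so a half turn about z gives the same grasp; the last joint's range is limited). The gripper opens to 92 mm and grips with 3 to 60 N. Pads are 19 mm wide; open, the fingers measure 130 mm over their backs; the gripper's body (75 mm by 190 mm) begins 47 mm behind the grasp point.
Start: joints at [-1.246, 0.342, 1.524, -0, 1.275, -0.146], TCP at [0.238, -0.468, 0.241] pointing down, gripper open.
Joint ranges: [-2.53, 2.53], [-0.77, 2.02], [0.04, 2.7], [-1, 4.14], [0.28, 2.66], [-3.11, 3.11]. Speed limits (rad/s): [2.57, 2.57, 3.14, 3.14, 3.14, 3.14].

INTERFACE

Orientations are given as [roll, pitch, yaw] about the fixed x, y, z axes, in that order (R = Rz(yaw) Ry(pitch) Rx(roll)).
In Python, from cell import arm gives the robot as it stands.
- The arm moves only by the tool servo_tool, never from a script. Its argument "series" is text: rows parted by semicolons, each of 7 numbers parted by spaces: the shift along the tool's x, y, z in m, then the turn, a rotation vector about the tool's x, y, z in rad, then the opening in per cent of the stroke, from 0 (shut) to 100 (fully open). A call has 1 to 12 rows; each row shifts and turns the commanded pose from where the row before left it, along the tool's axes as they then stand; what a row does not reach is not made up. A row lasts 1/8 s, in which the tool goes at most 62.5 mm and 10.7 degrees, less where a joint would pass 70% of its speed; a pose out of reach is approached as far as the arm can. A call with a gripper value outside its range is refused whole. The fingers move at their own pace and stop on an object; "squeeze" is the grip in N (left out, the last holds). Time passes only in rows, so rows that do not move let the fingers close. It gives the time, the measured TCP pose, the force and the opening at its end, in the units of the state.
- arm.state(): the state, without advancing time (a new reading comes with each control period).
- arm.read_camera(name): name is "scene" or "top"; returns a dict with "frame" (420x560x3 uint8, blue, green, red), "fovy" (degrees; the focal length in pixels is half the picture's height over the tangent of half this angle, whatever the lens; pixels are square), "cx", "cy" (the principal point, pixels), "cam_to_world" (4x4, takes a point from camera to world coordinates). Camera axes: x right, y down, z forward; pixel columns grow to the right and rows downward; lengths in m; the calibration is good to about 2 mm. A picture is of the moment at which its call begins. There is no depth.
- arm.close_job(): hands the job in, once; it reports no verdict.
The state is a dict: "t": time; "joints": joint angles; "qd": joint speeds; "tau": joint torques, N m; "position": TCP position; "tcp_rot": TCP orientation; "force": force on the tool from outside, world axes, zero at the start; "moment": the same for the moment, N m; "width": finger opening in m.
Only numpy, scipy, OpenCV 4.12 (cv2) and the standard library are available. Lean on these libraries where they do the work, as an engineer would, in place of code of your own. Each camera call takes 0.05 s, during which the arm holds its last target.

TASK

Tidy the loose handful on the bench into the wooden trays: stand the two film canisters upright, one in each bay of the two-bay tray, lay the two modelling sticks flat on the floor of the long undivided tray, lengthwise and side by side, and stand the clay whistle upright in the small square tray. Leave the spice jar and the clay lump standing where they are.

Things in the scene. Friction and masses are not known exactly. Their poses are not given: they have to be found in the camera images.
- canister_1: film canister, round, white paper round the body, black snap lid, standing; body 32 mm across, lid 37 mm across, 53 mm high, lid is the top 13 mm; origin at the centre of its underside, z up; about 35 g; same kind as canister_2
- canister_2: film canister, round, white paper round the body, black snap lid, standing; body 32 mm across, lid 37 mm across, 52 mm high, lid is the top 13 mm; origin at the centre of its underside, z up; about 25 g; same kind as canister_1
- whistle: small glazed brown clay animal whistle, standing; 30 (x) x 46 (y) x 46 mm high; solid from x = -14 to 15 mm and y = -11 to 23 mm, so take it at y = +6 mm, fingers closing along x; origin on its underside, z up; about 45 g
- stick_1: pale wooden modelling stick lying flat on the 7 mm thick glass plate to the right, straight, tapering to both ends, 130 mm long along its y axis, 12 mm wide and 12 mm thick; origin at the middle of its underside; about 18 g; identical to stick_2
- stick_2: pale wooden modelling stick lying flat on the 7 mm thick glass plate to the right, straight, tapering to both ends, 130 mm long along its y axis, 12 mm wide and 12 mm thick; origin at the middle of its underside; about 18 g; identical to stick_1
- stick_tray: long undivided tray for the sticks: fixed low wooden tray with plywood floor 4 mm thick and 6 mm thick walls whose rim is 16 mm above the bench; origin under its centre at bench level, z up; inner floor 88 mm (x) by 160 mm (y, its long axis)
- canister_tray: two-bay tray for the canisters: fixed low wooden tray with plywood floor 4 mm thick and 6 mm thick walls whose rim is 16 mm above the bench; origin under its centre at bench level, z up; a 6 mm wall across its middle, as high as the rim, leaves two bays, each 64 mm square, their centres at y = +35 mm and y = -35 mm of its origin; long axis y
- whistle_tray: small square tray for the whistle: fixed low wooden tray with plywood floor 4 mm thick and 6 mm thick walls whose rim is 16 mm above the bench; origin under its centre at bench level, z up; inner floor 76 by 76 mm. (A steel rack stands along the back, 0.1 m beyond the trays; its shelf 270 to 306 mm above the bench blocks an arm that swings across far out)
- spice_jar: bystander, to be left alone: small clear jar with cream powder and a pale cap, 45 mm across, 80 mm high, standing; origin at the centre of its underside
- clay_lump: bystander, to be left alone: dark broken lump of clay, about 78 x 96 x 53 mm; origin at the centre of its underside
Mind the look-alikes: they are no part of the job. What is shaped like the canister_2 but red or turquoise is not meant.

How it is judged:
At the end, for the whole second after the job is handed in: One canister upright (0.15 rad) in each bay, within 22 mm of its centre per axis; both sticks flat (0.1 rad) on the long tray's floor, along it within 0.35 rad; whistle upright (0.15 rad) on the square tray's floor; all at rest. Jar and clay lump within 30 mm of their start ((((x of canister_1 in the frame of canister_tray between -0.022 and 0.022 m and z of canister_1 in the frame of canister_tray between -0.004 and 0.011 m and y of canister_1 in the frame of canister_tray between 0.013 and 0.057 m and angle between canister_1's own z axis and vertical below 0.15 rad and linear speed of canister_1 below 0.02 m/s) and (x of canister_2 in the frame of canister_tray between -0.022 and 0.022 m and z of canister_2 in the frame of canister_tray between -0.004 and 0.011 m and y of canister_2 in the frame of canister_tray between -0.057 and -0.013 m and angle between canister_2's own z axis and vertical below 0.15 rad and linear speed of canister_2 below 0.02 m/s)) or ((x of canister_1 in the frame of canister_tray between -0.022 and 0.022 m and z of canister_1 in the frame of canister_tray between -0.004 and 0.011 m and y of canister_1 in the frame of canister_tray between -0.057 and -0.013 m and angle between canister_1's own z axis and vertical below 0.15 rad and linear speed of canister_1 below 0.02 m/s) and (x of canister_2 in the frame of canister_tray between -0.022 and 0.022 m and z of canister_2 in the frame of canister_tray between -0.004 and 0.011 m and y of canister_2 in the frame of canister_tray between 0.013 and 0.057 m and angle between canister_2's own z axis and vertical below 0.15 rad and linear speed of canister_2 below 0.02 m/s))) and x of stick_1 in the frame of stick_tray between -0.046 and 0.046 m and y of stick_1 in the frame of stick_tray between -0.03 and 0.03 m and z of stick_1 in the frame of stick_tray between -0.004 and 0.011 m and angle between the y axis of each of stick_1, stick_2 and the y axis of stick_tray, either way round below 0.35 rad and angle between stick_1's own y axis and vertical between 1.47 and 1.67 rad and linear speed of each of stick_1, stick_2, whistle below 0.02 m/s and x of stick_2 in the frame of stick_tray between -0.046 and 0.046 m and y of stick_2 in the frame of stick_tray between -0.03 and 0.03 m and z of stick_2 in the frame of stick_tray between -0.004 and 0.011 m and angle between stick_2's own y axis and vertical between 1.47 and 1.67 rad and x of whistle in the frame of whistle_tray between -0.034 and 0.034 m and y of whistle in the frame of whistle_tray between -0.034 and 0.034 m and z of whistle in the frame of whistle_tray between -0.004 and 0.011 m and angle between whistle's own z axis and vertical below 0.15 rad and distance of each of spice_jar, clay_lump from where it was at the start of the episode below 0.03 m); the robot touches nothing.
It fails at once if the spice jar or the clay lump is pushed 30 mm or more from its place, or the jar is knocked over (distance of any of spice_jar, clay_lump from where it was at the start of the episode above 0.03 m or angle between spice_jar's own z axis and vertical above 0.5 rad).
It also fails if it takes over 128 s, if anything falls off the work surface, if the arm or the gripper's body presses on something with over 40 N, if the wrist force passes 120 N, or if a joint passes its speed limit or range.

## Working session

There is one attempt and no reset: what is moved stays moved. The work goes in short steps, Python scripts to look and compute and a tool call to move; the robot and the scene stay as the last step left them, time stands still between calls to the robot, and variables do not carry over. Pictures are saved under pics/ and viewed, and the job is handed in when it is done.

Besides the shell and the picture viewer there is one more tool, called after "Request:" as name(argument=value, ...), one argument or row to a line, values as JSON. servo_tool: Moves the arm, as the interface text tells. Its arguments: {"type":"object","properties":{"series":{"type":"string"},"squeeze":{"type":"number"}},"required":["series"]}

```bash
mkdir -p pics; ls; python3 - <<'E'
from cell import arm
import cv2,numpy as np
print(arm.state())
for n in("scene","top"):
    c=arm.read_camera(n); cv2.imwrite(f"pics/{n}0.png",c["frame"]); print(n,c["fovy"],c["cx"],c["cy"],np.round(c["cam_to_world"],4).tolist(), c.keys())
E
```

```text
pics
{'t': 0.0, 'joints': array([-1.24599619e+00,  3.42700946e-01,  1.52499107e+00, -1.37949819e-05,
        1.27540399e+00, -1.46001623e-01]), 'qd': array([0.0002738 , 0.00010421, 0.0001759 , 0.00026291, 0.00018081,
       0.00079834]), 'tau': array([ 1.21666184e-03, -4.31237590e+01, -2.44220281e+01,  7.19204312e-02,
        5.58879878e-02, -1.19959509e-04]), 'position': array([ 0.23803439, -0.46751365,  0.24006531]), 'tcp_rot': array([-3.14138699e+00,  1.48927566e-03, -1.09999039e+00]), 'force': array([-0.13433735,  0.0644221 , -0.56870428]), 'moment': array([ 0.01318397,  0.01178374, -0.02976187]), 'width': 0.09177153684246044}
scene 57.169133642874876 282.16353918797245 214.88180229328634 [[-0.8059, -0.4213, 0.416, -0.0786], [-0.592, 0.5759, -0.5638, 0.5501], [-0.002, -0.7006, -0.7135, 0.7732], [0.0, 0.0, 0.0, 1.0]] dict_keys(['frame', 'fovy', 'cx', 'cy', 'cam_to_world'])
top 54.456505154553355 278.33110837500595 208.95711745383218 [[0.0018, -0.9968, 0.0797, 0.2679], [-1.0, -0.0018, -0.0002, -0.0285], [0.0004, -0.0797, -0.9968, 1.3634], [0.0, 0.0, 0.0, 1.0]] dict_keys(['frame', 'fovy', 'cx', 'cy', 'cam_to_world'])
```

View pics/scene0.png

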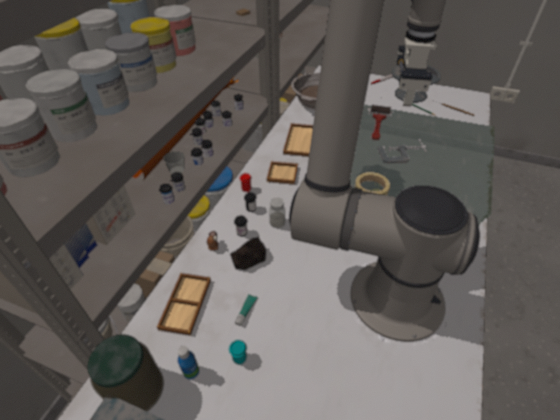

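View pics/top0.png

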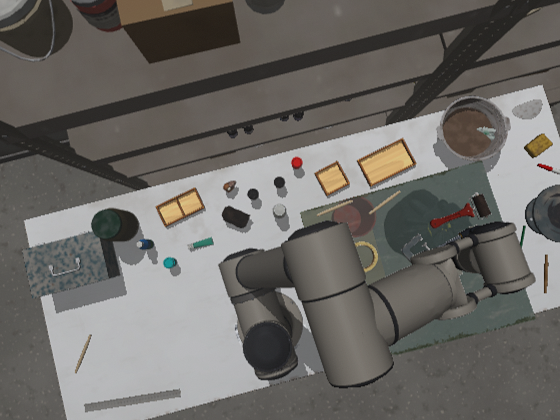

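```bash
python3 - <<'E'
import cv2
a=cv2.imread("pics/top0.png"); cv2.imwrite("pics/c1.png",cv2.resize(a[150:290,130:300],None,fx=4.5,fy=4.2,interpolation=2)[:600,:800])
cv2.imwrite("pics/c2.png",cv2.resize(a[130:270,270:430],None,fx=4.2,fy=4.2,interpolation=2))
a=cv2.imread("pics/scene0.png"); cv2.imwrite("pics/c3.png",cv2.resize(a[110:360,150:350],None,fx=2.4,fy=2.4,interpolation=2)) 
E
```

```text
(no output)
```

View pics/c1.png

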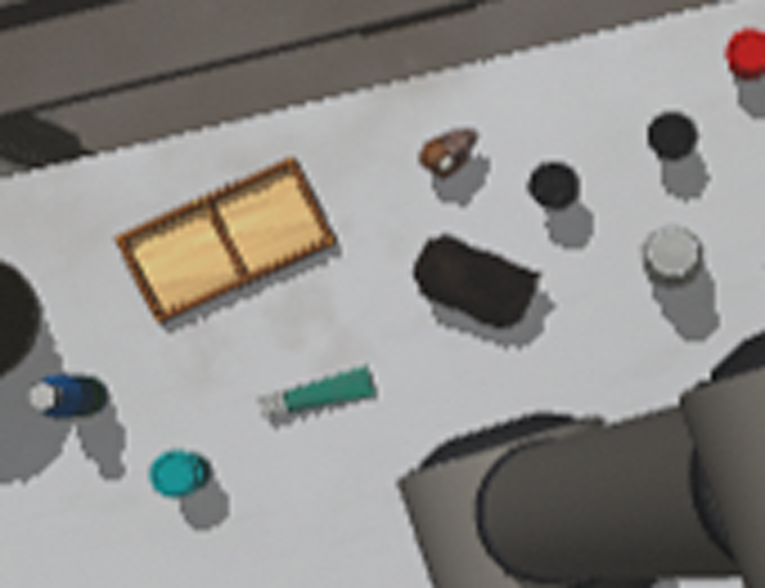

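View pics/c2.png

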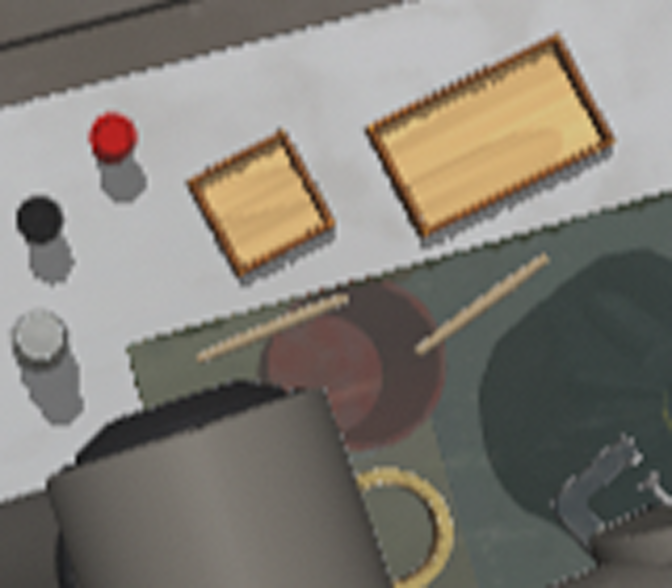

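View pics/c3.png

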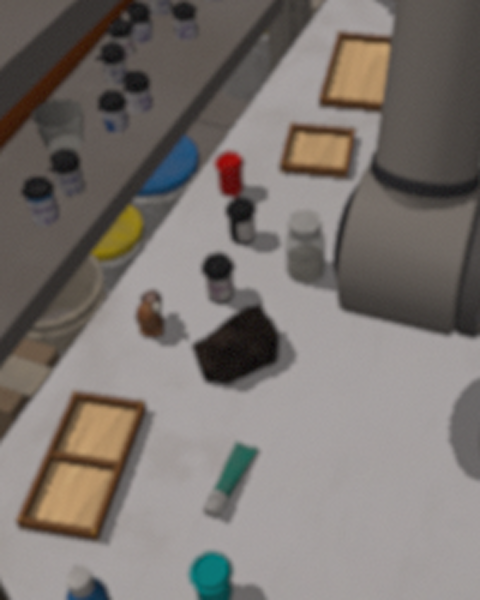

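```bash
cat > h.py <<'E'
import cv2,numpy as np
from cell import arm
def cam(n,save=None):
    c=arm.read_camera(n)
    if save: cv2.imwrite("pics/"+save,c["frame"])
    return c
def ray(c,u,v,z):
    f=210/np.tan(np.radians(c["fovy"])/2); T=c["cam_to_world"]
    d=T[:3,:3]@np.array([(u-c["cx"])/f,(v-c["cy"])/f,1]); o=T[:3,3]
    return (o+d*(z-o[2])/d[2])[:2]
def proj(c,p):
    f=210/np.tan(np.radians(c["fovy"])/2); T=c["cam_to_world"]
    q=T[:3,:3].T@(np.array(p)-T[:3,3]); return np.array([c["cx"]+f*q[0]/q[2],c["cy"]+f*q[1]/q[2]])
def rect(c,mask,z):
    cs,_=cv2.findContours(mask,cv2.RETR_EXTERNAL,cv2.CHAIN_APPROX_NONE)
    k=max(cs,key=cv2.contourArea)
    w=np.array([ray(c,*p[0],z) for p in k]).astype(np.float32)
    return cv2.minAreaRect(w*1000),cv2.contourArea(k)
E
python3 - <<'E'
from h import *
c=cam("top"); s=cam("scene"); 
np.savez("cams.npz",top=c["frame"],scene=s["frame"])
h=cv2.cvtColor(c["frame"],cv2.COLOR_BGR2HSV)
wood=cv2.inRange(h,(8,80,60),(28,255,255))
def roi(m,x0,y0,x1,y1):
    r=np.zeros_like(m); r[y0:y1,x0:x1]=m[y0:y1,x0:x1]; return r
for n,b in dict(can=(150,185,210,232),sq=(310,155,352,200),st=(352,132,420,190)).items():
    print(n,rect(c,roi(wood,*b),.016))
dark=cv2.inRange(h,(0,0,0),(180,255,65))
for n,b in dict(A=(243,185,262,203),B=(270,174,288,190)).items():
    m=roi(dark,*b); 
    k=max(cv2.findContours(m,0,1)[0],key=cv2.contourArea); (u,v),r=cv2.minEnclosingCircle(k); print(n,u,v,r,ray(c,u,v,.0525))
stick=cv2.inRange(h,(8,40,110),(30,150,255))
for n,b in dict(s1=(310,195,358,220),s2=(365,186,405,218)).items():
    m=roi(stick,*b); print(n,rect(c,m,.017))
cv2.imwrite("pics/w1.png",cv2.resize(c["frame"][175:205,215:250],None,fx=16,fy=16,interpolation=2))
cv2.imwrite("pics/w2.png",cv2.resize(s["frame"][222:262,195:235],None,fx=14,fy=14,interpolation=2))
E
```

```text
can (((382.4234619140625, 298.2861022949219), (75.7719955444336, 145.25955200195312), 26.164188385009766), 938.5)
sq (((479.4164733886719, -206.43008422851562), (87.27470397949219, 88.59025573730469), 28.34392547607422), 644.5)
st (((534.1258544921875, -389.238525390625), (99.68756103515625, 173.43373107910156), 25.937026977539062), 1440.0)
A 252.5 194.0 5.4084272384643555 [0.42101414 0.05476248]
B 278.77777099609375 182.0833282470703 5.228299617767334 [ 0.46000875 -0.03009178]
s1 (((381.1273498535156, -214.67010498046875), (10.41832447052002, 126.64244079589844), 23.26983642578125), 75.0)
s2 (((399.9004821777344, -380.36407470703125), (9.879307746887207, 127.38957977294922), 36.66212463378906), 76.5)
```

View pics/w1.png

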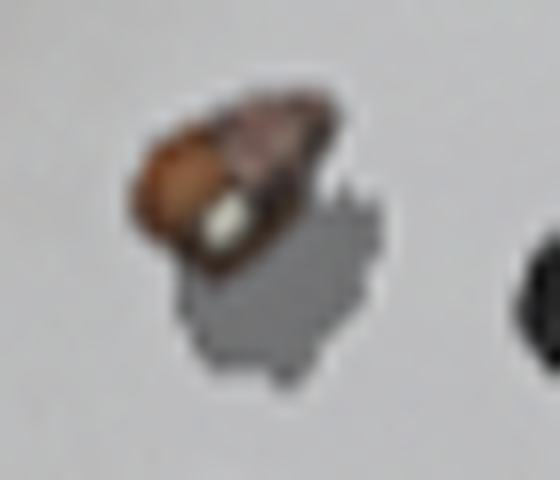

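View pics/w2.png

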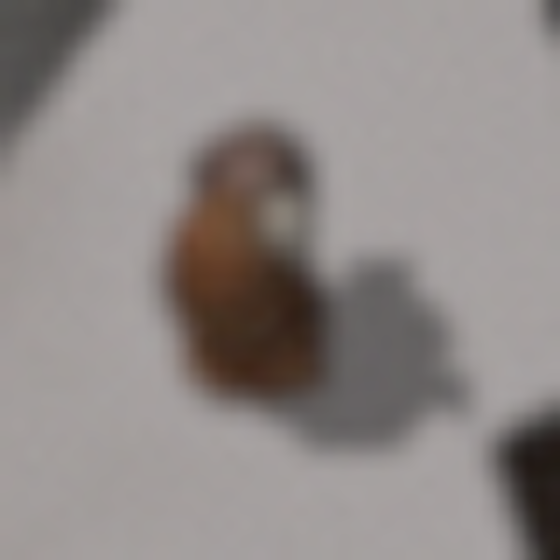

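```bash
cat >> h.py <<'E'
def plan(x,y,z,yawdeg,grip,cur=None,n=None):
    """rows to go from current pose to target; prints per-row tool shift"""
    s=arm.state(); p=s["position"]; yw=s["tcp_rot"][2]
    if cur is not None: p=np.array(cur[:3]); yw=np.radians(cur[3])
    d=np.array([x,y,z])-p; a=(np.radians(yawdeg)-yw+np.pi/2)%np.pi-np.pi/2
    t=np.array([np.cos(yw)*d[0]+np.sin(yw)*d[1], np.sin(yw)*d[0]-np.cos(yw)*d[1], -d[2]])
    print("cur",np.round(p,4),np.round(np.degrees(yw),1),"tot shift (cur tool frame) mm",np.round(t*1000,1),"turn z rad",round(-a,3), "len",round(np.linalg.norm(d),3))
    # after turning (in place first), tool shift:
    yw2=yw+a
    t2=np.array([np.cos(yw2)*d[0]+np.sin(yw2)*d[1], np.sin(yw2)*d[0]-np.cos(yw2)*d[1], -d[2]])
    print("   shift in final tool frame mm",np.round(t2*1000,1))
E
python3 - <<'E'
from h import *
c=cam("top"); s=cam("scene")
for cc,bx in((c,(215,175,245,197)),(s,(200,228,222,254))):
    h=cv2.cvtColor(cc["frame"],cv2.COLOR_BGR2HSV)
    m=np.zeros(h.shape[:2],np.uint8); x0,y0,x1,y1=bx
    m[y0:y1,x0:x1]=cv2.inRange(h,(0,45,0),(25,255,255))[y0:y1,x0:x1]|cv2.inRange(h,(150,30,0),(180,255,255))[y0:y1,x0:x1]
    m=cv2.morphologyEx(m,cv2.MORPH_CLOSE,np.ones((3,3)))
    for z in (0.015,.023,.03): print(z,rect(cc,m,z))
    k=max(cv2.findContours(m,0,1)[0],key=cv2.contourArea); print(cv2.boundingRect(k))
h=cv2.cvtColor(s["frame"],cv2.COLOR_BGR2HSV)
d=cv2.inRange(h,(0,0,0),(180,255,50))
for b in((232,213,250,228),(242,190,260,205)):
    m=np.zeros_like(d); x0,y0,x1,y1=b; m[y0:y1,x0:x1]=d[y0:y1,x0:x1]
    k=max(cv2.findContours(m,0,1)[0],key=cv2.contourArea); bb=cv2.boundingRect(k);u,v=bb[0]+bb[2]/2-.5,bb[1]+bb[3]/2-.5; print(bb,ray(s,u,v,.046))
print([proj(s,(.421,.055,.053)),proj(s,(.46,-.03,.053)),proj(s,(.42,.055,0))])
plan(.40,-.38,.12,36.7,100)
E
```

```text
0.015 (((452.064453125, 133.890625), (28.567296981811523, 44.57274627685547), 26.93692398071289), 74.5)
0.023 (((450.97186279296875, 132.92709350585938), (28.397811889648438, 44.30830383300781), 26.936992645263672), 74.5)
0.03 (((450.0157775878906, 132.08396911621094), (28.249502182006836, 44.07691192626953), 26.936920166015625), 74.5)
(223, 181, 13, 11)
0.015 (((454.78668212890625, 135.08944702148438), (24.733449935913086, 63.135616302490234), 52.38760757446289), 122.0)
0.023 (((449.1596374511719, 139.46836853027344), (24.472517013549805, 62.46949005126953), 52.38766860961914), 122.0)
0.03 (((444.2358703613281, 143.29989624023438), (24.24418830871582, 61.88663101196289), 52.38761520385742), 122.0)
(207, 232, 11, 19)
(235, 217, 11, 10) [0.41964998 0.05970911]
(245, 193, 10, 12) [ 0.45569955 -0.0223383 ]
[array([240.57425681, 218.35983855]), array([249.91633391, 194.48988484]), array([242.41151169, 232.1752376 ])]
cur [ 0.2381 -0.4678  0.2405] -63.0 tot shift (cur tool frame) mm [  -4.8 -184.1  120.5] turn z rad 1.401 len 0.22
   shift in final tool frame mm [-182.2  -26.4  120.5]
```

Request:
servo_tool(
  series="0 0 0.008 0 0 -0.174 45; 0 0 0.008 0 0 -0.174 45; 0 0 0.008 0 0 -0.174 45; 0 0 0.008 0 0 -0.174 45; 0 0 0.008 0 0 -0.174 45; 0 0 0.008 0 0 -0.174 45; 0 0 0.008 0 0 -0.174 45; 0 0 0.008 0 0 -0.174 45; 0 0 0.008 0 0 -0.174 45; 0 0 0.008 0 0 -0.174 45; 0 0 0 0 0 0 45",
  squeeze=15,
)

```text
t: 1.68
position: [0.238, -0.4675, 0.1602]
tcp_rot: [-3.14, -0.0, 0.638]
force: [-0.1, 0.2, -0.3]
width: 0.0415
```

```bash
python3 - <<'E'
from h import *
print(arm.state()["joints"],arm.state()["width"])
plan(.40,-.38,.08,36.7,100)
E
```

```text
[-1.24601854e+00  4.21304158e-01  1.64225000e+00  1.34329790e-05
  1.07932671e+00 -1.88443130e+00] 0.04147681501632577
cur [ 0.238  -0.4675  0.1602] 36.6 tot shift (cur tool frame) mm [182.2  26.2  80.2] turn z rad -0.002 len 0.201
   shift in final tool frame mm [182.2  26.6  80.2]
```

Request:
servo_tool(
  series="0.0456 0.0066 0.01 0 0 0 45; 0.0456 0.0066 0.02 0 0 0 45; 0.0456 0.0066 0.025 0 0 0 45; 0.0456 0.0066 0.025 0 0 0 45; 0 0 0 0 0 0 45",
)

```text
t: 2.3
position: [0.4018, -0.3777, 0.0792]
tcp_rot: [-3.138, -0.0, 0.64]
force: [0.9, 0.1, 0.4]
width: 0.0412
```

```bash
python3 - <<'E'
from h import *
c=cam("scene"); cv2.imwrite("pics/d1.png",cv2.resize(c["frame"][60:210,260:460],None,fx=4,fy=4,interpolation=2))
c=cam("top"); cv2.imwrite("pics/d2.png",cv2.resize(c["frame"][130:280,290:490],None,fx=4,fy=4,interpolation=2))
E
```

```text
(no output)
```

View pics/d1.png

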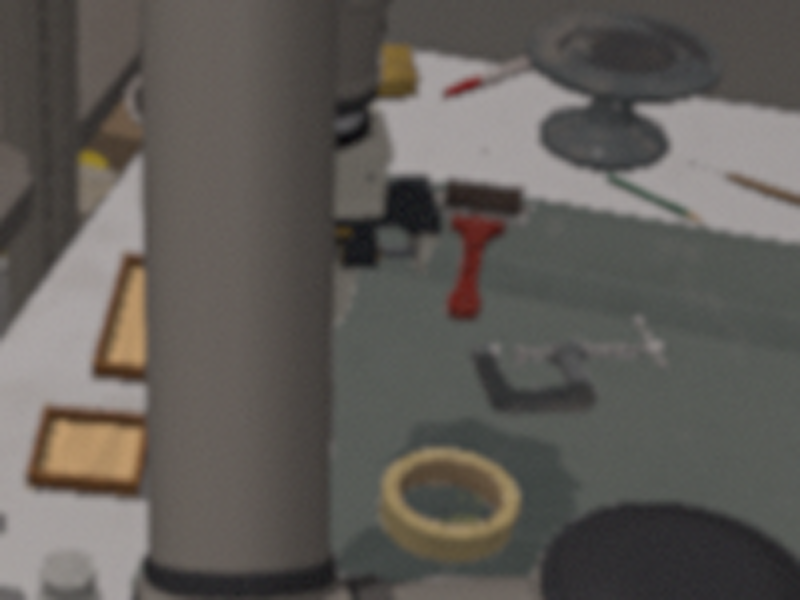

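View pics/d2.png

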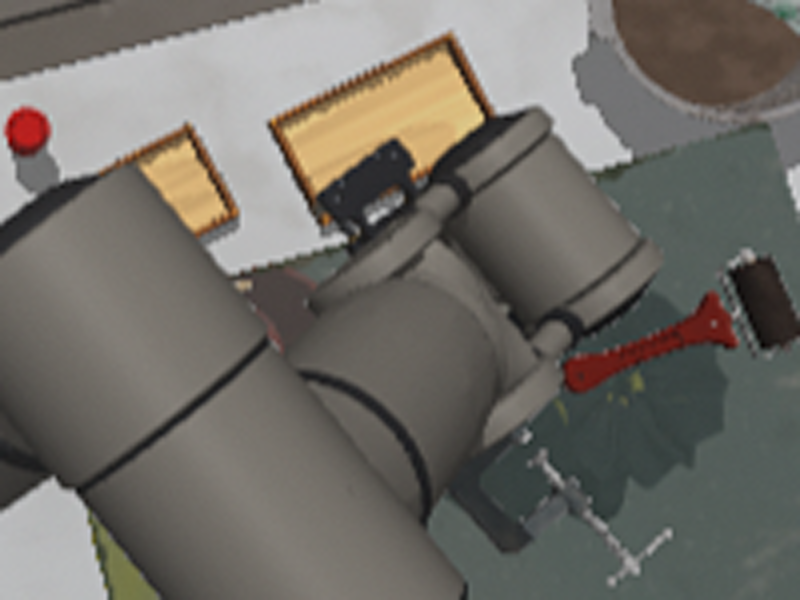

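```bash
python3 - <<'E'
from h import *
print(arm.state()["width"])
plan(.40,-.38,.0235,36.7,100)
E
```

```text
0.04154480754008541
cur [ 0.4004 -0.3802  0.081 ] 36.6 tot shift (cur tool frame) mm [-0.2 -0.4 57.5] turn z rad -0.002 len 0.057
   shift in final tool frame mm [-0.2 -0.4 57.5]
```

Request:
servo_tool(
  series="0 0 0.02 0 0 0 45; 0 0 0.02 0 0 0 45; 0 0 0.01 0 0 0 45; 0 0 0.0075 0 0 0 45; 0 0 0 0 0 0 45; 0 0 0 0 0 0 5; 0 0 0 0 0 0 5; 0 0 0 0 0 0 5; 0 0 0 0 0 0 5; 0 0 0 0 0 0 5",
)

```text
t: 3.65
position: [0.4003, -0.3802, 0.0234]
tcp_rot: [3.141, -0.0, 0.64]
force: [-0.7, -0.2, 2.1]
width: 0.0113
```

Request:
servo_tool(
  series="0 0 -0.02 0 0 0 5; 0 0 -0.03 0 0 0 5; 0 0 -0.026 0 0 0 5; 0 0 0 0 0 0.093 5; 0 0 0 0 0 0.093 5; 0 0 0 0 0 0 5; 0 0 0 0 0 0 5",
)

```text
t: 4.53
position: [0.4002, -0.3801, 0.0991]
tcp_rot: [-3.141, 0.0, 0.456]
force: [0.4, 0.7, -0.6]
width: 0.0114
```

```bash
python3 - <<'E'
from h import *
print(arm.state()["width"])
plan(.5215,-.395,.0212,26,100)
E
```

```text
0.011383957700297896
cur [ 0.4002 -0.3801  0.0991] 26.1 tot shift (cur tool frame) mm [102.4  66.8  77.9] turn z rad 0.002 len 0.145
   shift in final tool frame mm [102.5  66.6  77.9]
```

Request:
servo_tool(
  series="0.03 0.02 0 0 0 0 5; 0.04 0.025 0 0 0 0 5; 0.0324 0.0218 0 0 0 0 5; 0 0 0 0 0 0 5; 0 0 0 0 0 0 5; 0 0 0.03 0 0 0 5; 0 0 0.03 0 0 0 5; 0 0 0.012 0 0 0 5; 0 0 0.006 0 0 0 5; 0 0 0 0 0 0 5; 0 0 0 0 0 0 5",
)

```text
t: 5.9
position: [0.522, -0.3957, 0.0224]
tcp_rot: [3.14, -0.001, 0.454]
force: [0.2, 0.3, 0.6]
width: 0.0114
```

Request:
servo_tool(
  series="0 0 0 0 0 0 18; 0 0 0 0 0 0 18; 0 0 0 0 0 0 18; 0 0 -0.03 0 0 0 18; 0 0 -0.05 0 0 0 18; 0 0 0 0 0 0 18",
)

```text
t: 6.65
position: [0.5235, -0.3971, 0.106]
tcp_rot: [3.133, -0.003, 0.454]
force: [0.3, -0.2, 0.4]
width: 0.0166
```

```bash
python3 - <<'E'
from h import *
print(arm.state()["width"],arm.state()["force"])
plan(.381,-.215,.10,23.3,100)
c=cam("top"); cv2.imwrite("pics/e2.png",cv2.resize(c["frame"][120:270,290:490],None,fx=4,fy=4,interpolation=2))
E
```

```text
0.01655701000413799 [ 0.30556217 -0.24393811  0.35022502]
cur [ 0.5235 -0.3971  0.106 ] 26.0 tot shift (cur tool frame) mm [ -48.2 -226.1    6. ] turn z rad 0.047 len 0.231
   shift in final tool frame mm [ -58.9 -223.6    6. ]
```

View pics/e2.png

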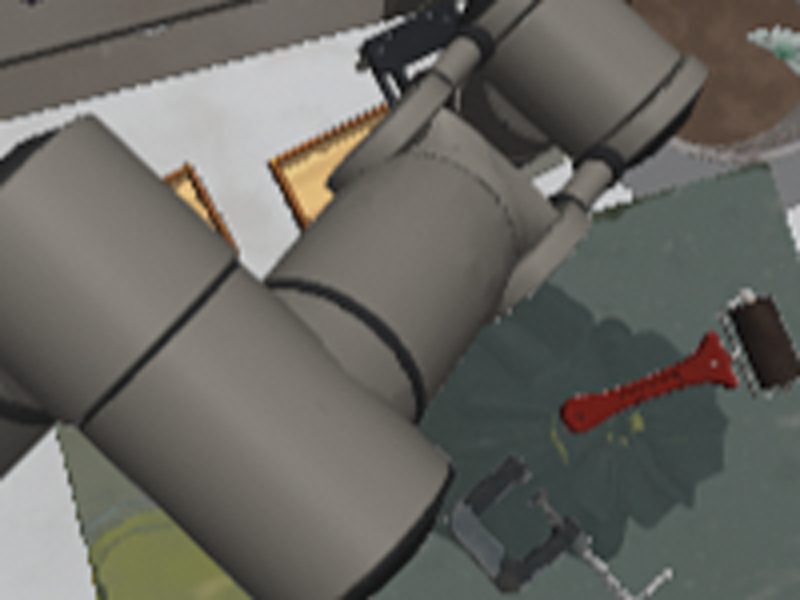

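Request:
servo_tool(
  series="0 0 0 0 0 0.047 30; -0.0147 -0.056 0 0 0 0 45; -0.0147 -0.056 0 0 0 0 45; -0.0147 -0.056 0 0 0 0 45; -0.0147 -0.056 0 0 0 0 45; 0 0 0 0 0 0 45; 0 0 0 0 0 0 45; 0 0 0 0 0 0 45",
)

```text
t: 7.7
position: [0.3797, -0.2138, 0.101]
tcp_rot: [3.141, -0.0, 0.407]
force: [0.7, -0.2, -0.2]
width: 0.0414
```

```bash
python3 - <<'E'
from h import *
print(arm.state()["width"],arm.state()["force"])
plan(.381,-.215,.0235,23.3,100)
c=cam("top"); cv2.imwrite("pics/e3.png",cv2.resize(c["frame"][120:270,290:490],None,fx=4,fy=4,interpolation=2))
E
```

```text
0.041442484044281566 [ 0.70457217 -0.22588522 -0.24243471]
cur [ 0.3797 -0.2138  0.101 ] 23.3 tot shift (cur tool frame) mm [ 0.7  1.6 77.5] turn z rad -0.0 len 0.078
   shift in final tool frame mm [ 0.7  1.6 77.5]
```

View pics/e3.png

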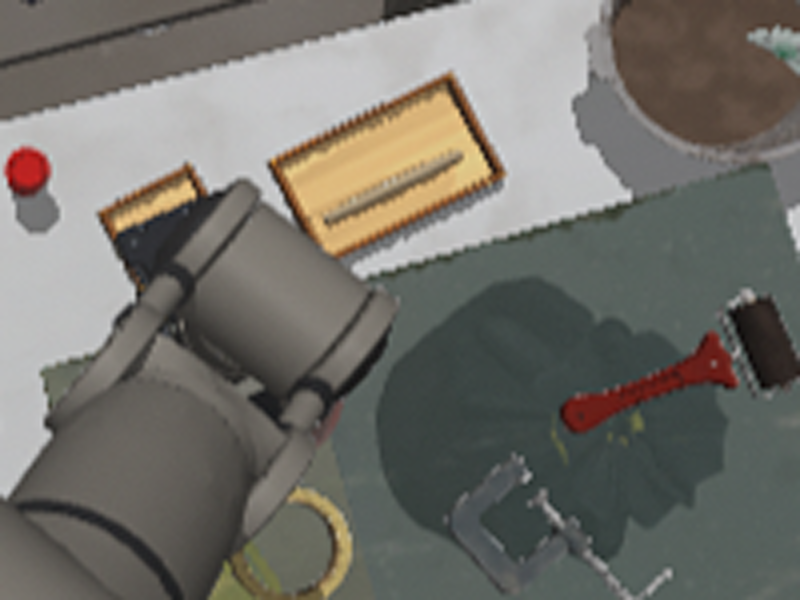

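Request:
servo_tool(
  series="0.0007 0.0016 0.03 0 0 0 45; 0 0 0.03 0 0 0 45; 0 0 0.011 0 0 0 45; 0 0 0.0065 0 0 0 45; 0 0 0 0 0 0 45; 0 0 0 0 0 0 5; 0 0 0 0 0 0 5; 0 0 0 0 0 0 5; 0 0 0 0 0 0 5; 0 0 0 0 0 0 5",
)

```text
t: 9.0
position: [0.3803, -0.2141, 0.024]
tcp_rot: [3.141, -0.0, 0.407]
force: [-0.9, 0.4, 4.1]
width: 0.0117
```

Request:
servo_tool(
  series="0 0 -0.02 0 0 0 5; 0 0 -0.03 0 0 0 5; 0 0 -0.026 0 0 -0.047 5; 0 0 0 0 0 0 5; 0 0 0 0 0 0 5",
)

```text
t: 9.62
position: [0.3798, -0.2137, 0.099]
tcp_rot: [-3.141, 0.0, 0.453]
force: [-0.1, -0.3, -0.7]
width: 0.0113
```

```bash
python3 - <<'E'
from h import *
print(arm.state()["width"],arm.state()["force"])
plan(.550,-.381,.0212,26,100)
E
```

```text
0.011286063024036673 [-0.05648823 -0.29896527 -0.74957417]
cur [ 0.3798 -0.2137  0.099 ] 26.0 tot shift (cur tool frame) mm [ 79.8 225.   77.8] turn z rad -0.0 len 0.251
   shift in final tool frame mm [ 79.7 225.   77.8]
```

Request:
servo_tool(
  series="0.0133 0.0375 0 0 0 0 5; 0.0133 0.0375 0 0 0 0 5; 0.0133 0.0375 0 0 0 0 5; 0.0133 0.0375 0 0 0 0 5; 0.0133 0.0375 0 0 0 0 5; 0.0133 0.0375 0 0 0 0 5; 0 0 0 0 0 0 5; 0 0 0 0 0 0 5; 0 0 0.03 0 0 0 5; 0 0 0.02 0 0 0 5; 0 0 0 0 0 0 5; 0 0 0 0 0 0 5",
)

```text
t: 11.12
position: [0.5506, -0.3811, 0.0507]
tcp_rot: [3.141, -0.0, 0.454]
force: [-0.3, 0.4, 0.1]
width: 0.0114
```

```bash
python3 - <<'E'
from h import *
print(arm.state()["width"],arm.state()["force"])
plan(.550,-.381,.0212,26,100)
E
```

```text
0.011395433892576273 [-0.26344099  0.36985105  0.12620831]
cur [ 0.5506 -0.3811  0.0507] 26.0 tot shift (cur tool frame) mm [-0.5 -0.4 29.5] turn z rad 0.0 len 0.03
   shift in final tool frame mm [-0.5 -0.4 29.5]
```

Request:
servo_tool(
  series="-0.0005 0 0.012 0 0 0 5; 0 0 0.008 0 0 0 5; 0 0 0.005 0 0 0 5; 0 0 0.003 0 0 0 5; 0 0 0 0 0 0 5",
)

```text
t: 11.75
position: [0.5502, -0.3815, 0.0216]
tcp_rot: [3.142, 0.0, 0.454]
force: [-1.0, -0.2, -0.4]
width: 0.0113
```

Request:
servo_tool(
  series="0 0 0 0 0 0 16; 0 0 0 0 0 0 16; 0 0 0 0 0 0 16; 0 0 -0.03 0 0 0 16; 0 0 -0.05 0 0 0 16; 0 0 0 0 0 0 16; 0 0 0 0 0 0 16",
)

```text
t: 12.62
position: [0.5498, -0.3813, 0.1014]
tcp_rot: [-3.141, 0.0, 0.454]
force: [0.6, -0.3, 0.4]
width: 0.0149
```

```bash
python3 - <<'E'
from h import *
print(arm.state()["width"],arm.state()["force"],arm.state()["joints"])
plan(.46,-.03,.12,90,100)
E
```

```text
0.014897870337074239 [ 0.5868542  -0.31265275  0.35511444] [-7.20691634e-01  7.26583040e-01  1.25960026e+00 -5.59939803e-05
  1.15579871e+00 -1.17466014e+00]
cur [ 0.5498 -0.3813  0.1014] 26.0 tot shift (cur tool frame) mm [  73.3 -355.1  -18.6] turn z rad -1.117 len 0.363
   shift in final tool frame mm [351.3 -89.8 -18.6]
```

Request:
servo_tool(
  series="0 0 -0.01 0 0 -0.15 65; 0 0 -0.01 0 0 -0.15 65; 0 0 0 0 0 -0.15 65; 0 0 0 0 0 -0.143 65; 0 0 0 0 0 0 65",
)

```text
t: 13.25
position: [0.5495, -0.3809, 0.12]
tcp_rot: [-3.139, -0.001, 1.046]
force: [-0.8, 0.1, -0.0]
width: 0.0582
```

```bash
python3 - <<'E'
from h import *
plan(.46,-.03,.12,60,100)
c=cam("top"); print(ray(c,297,162,.05),ray(c,279,211,.08),ray(c,236,216,.03))
E
```

```text
cur [ 0.5495 -0.3809  0.12  ] 59.9 tot shift (cur tool frame) mm [ 258.8 -253.3   -0. ] turn z rad -0.002 len 0.362
   shift in final tool frame mm [ 259.2 -252.9   -0. ]
[ 0.52648077 -0.08935782] [ 0.36401939 -0.03091651] [0.3510974  0.10969859]
```

Request:
servo_tool(
  series="0.036 -0.035 0 0 0 0 65; 0.037 -0.036 0 0 0 0 65; 0.037 -0.036 0 0 0 0 65; 0.037 -0.036 0 0 0 0 65; 0.037 -0.036 0 0 0 0 65; 0.037 -0.036 0 0 0 0 65; 0.038 -0.038 0 0 0 0 65; 0 0 0 0 0 0 65; 0 0 0 0 0 0 65; 0 0 0 0 0 0 65",
)

```text
t: 14.55
position: [0.461, -0.0317, 0.1216]
tcp_rot: [3.141, 0.0, 1.045]
force: [0.3, -0.5, -0.8]
width: 0.0596
```

```bash
python3 - <<'E'
from h import *
print(arm.state()["width"])
plan(.46,-.03,.039,60,100)
c=cam("top"); cv2.imwrite("pics/f1.png",cv2.resize(c["frame"][120:270,270:440],None,fx=4,fy=4,interpolation=2))
c=cam("scene"); cv2.imwrite("pics/f2.png",cv2.resize(c["frame"][110:270,190:350],None,fx=3.7,fy=3.7,interpolation=2))
E
```

```text
0.05960135622668606
cur [ 0.461  -0.0317  0.1216] 59.9 tot shift (cur tool frame) mm [ 1.  -1.7 82.6] turn z rad -0.002 len 0.083
   shift in final tool frame mm [ 1.  -1.7 82.6]
```

View pics/f1.png

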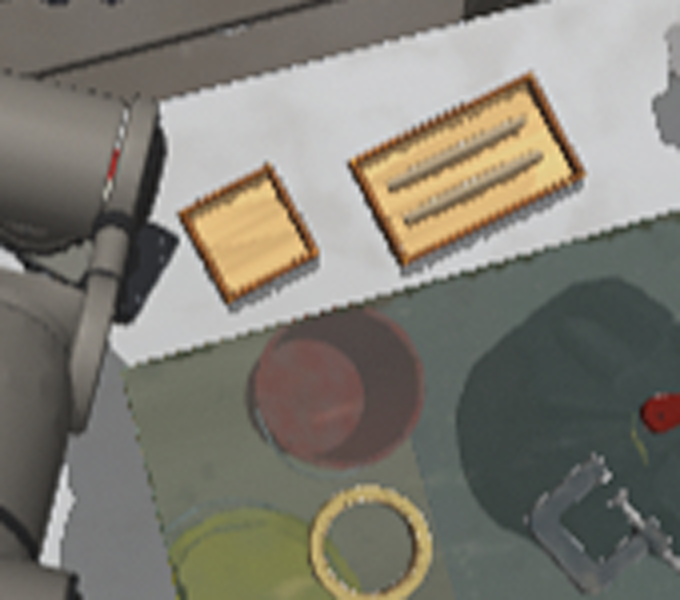

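View pics/f2.png

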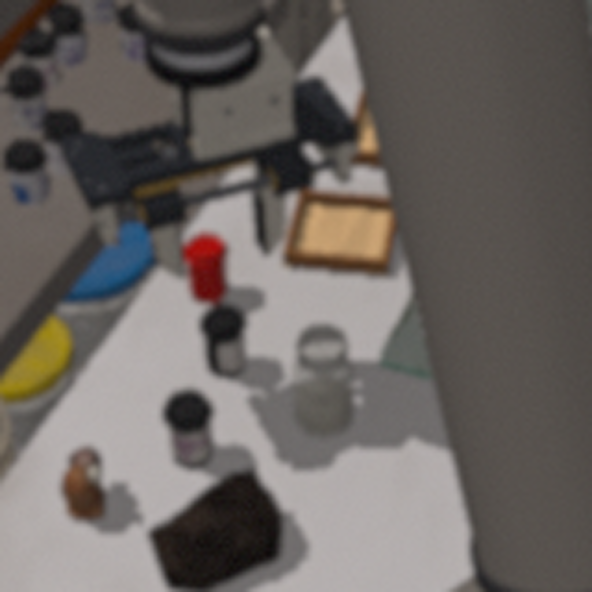

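Request:
servo_tool(
  series="0.001 -0.0017 0.02 0 0 0 65; 0 0 0.03 0 0 0 65; 0 0 0.02 0 0 0 65; 0 0 0.012 0 0 0 65; 0 0 0 0 0 0 65; 0 0 0 0 0 0 5; 0 0 0 0 0 0 5; 0 0 0 0 0 0 5; 0 0 0 0 0 0 5; 0 0 0 0 0 0 5; 0 0 0 0 0 0 5",
)

```text
t: 16.02
position: [0.4601, -0.029, 0.0401]
tcp_rot: [3.14, -0.0, 1.047]
force: [0.3, 1.0, 4.6]
width: 0.0346
```

Request:
servo_tool(
  series="0 0 -0.02 0 0 0 5; 0 0 -0.03 0 0 0 5; 0 0 -0.03 0 0 0 5; 0 0 0 0 0 0 5; 0 0 0 0 0 0 5",
)

```text
t: 16.65
position: [0.4589, -0.0288, 0.1188]
tcp_rot: [-3.14, 0.001, 1.047]
force: [-0.2, 0.5, -1.5]
width: 0.0342
```

```bash
python3 - <<'E'
from h import *
print(arm.state()["width"],arm.state()["force"])
c=cam("scene"); cv2.imwrite("pics/f3.png",cv2.resize(c["frame"][110:270,190:350],None,fx=3.7,fy=3.7,interpolation=2))
E
```

```text
0.03416439614488342 [-0.23070516  0.46091483 -1.53615291]
```

View pics/f3.png

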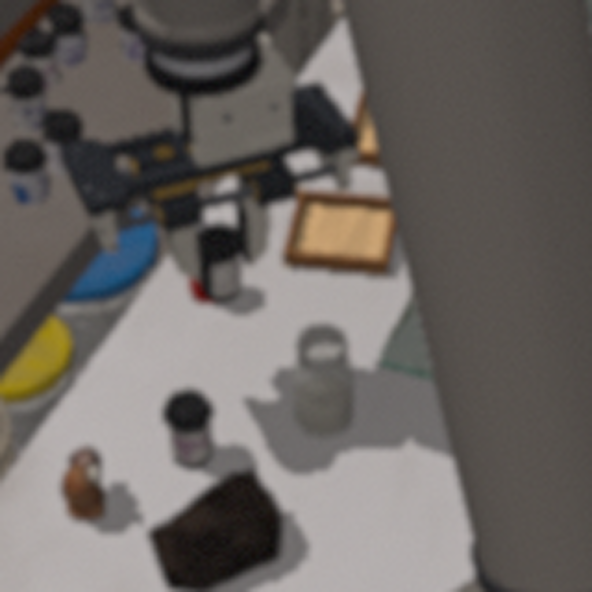

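Request:
servo_tool(
  series="0 0 0 0 0 0.15 5; 0 0 0 0 0 0.15 5; 0 0 0 0 0 0.15 5; 0 0 0 0 0 0.143 5; 0 0 0 0 0 0 5; 0 0 0 0 0 0 5",
)

```text
t: 17.45
position: [0.4592, -0.0289, 0.1191]
tcp_rot: [-3.141, 0.001, 0.457]
force: [-0.1, 0.3, -0.2]
width: 0.0342
```

```bash
python3 - <<'E'
from h import *
plan(.3671,.3298,.0445,26,100)
E
```

```text
cur [ 0.4592 -0.0289  0.1191] 26.2 tot shift (cur tool frame) mm [  75.5 -362.6   74.6] turn z rad 0.003 len 0.378
   shift in final tool frame mm [  74.4 -362.8   74.6]
```

Request:
servo_tool(
  series="0.006 -0.03 0 0 0 0 5; 0.008 -0.04 0 0 0 0 5; 0.01 -0.048 0 0 0 0 5; 0.01 -0.048 0 0 0 0 5; 0.01 -0.048 0 0 0 0 5; 0.01 -0.048 0 0 0 0 5; 0.01 -0.045 0 0 0 0 5; 0.007 -0.035 0 0 0 0 5; 0.004 -0.02 0 0 0 0 5; 0 0 0 0 0 0 5; 0 0 0 0 0 0 5; 0 0 0 0 0 0 5",
)

```text
t: 18.95
position: [0.3685, 0.3284, 0.1196]
tcp_rot: [3.141, 0.0, 0.453]
force: [0.1, -1.1, -1.0]
width: 0.0345
```

```bash
python3 - <<'E'
from h import *
plan(.3671,.3298,.0445,26,100)
c=cam("scene"); cv2.imwrite("pics/g1.png",cv2.resize(c["frame"][180:380,120:320],None,fx=3,fy=3,interpolation=2))
c=cam("top"); cv2.imwrite("pics/g2.png",cv2.resize(c["frame"][140:280,130:300],None,fx=4,fy=4,interpolation=2))
E
```

```text
cur [0.3685 0.3284 0.1196] 26.0 tot shift (cur tool frame) mm [-0.7 -1.9 75.1] turn z rad -0.001 len 0.075
   shift in final tool frame mm [-0.7 -1.9 75.1]
```

View pics/g1.png

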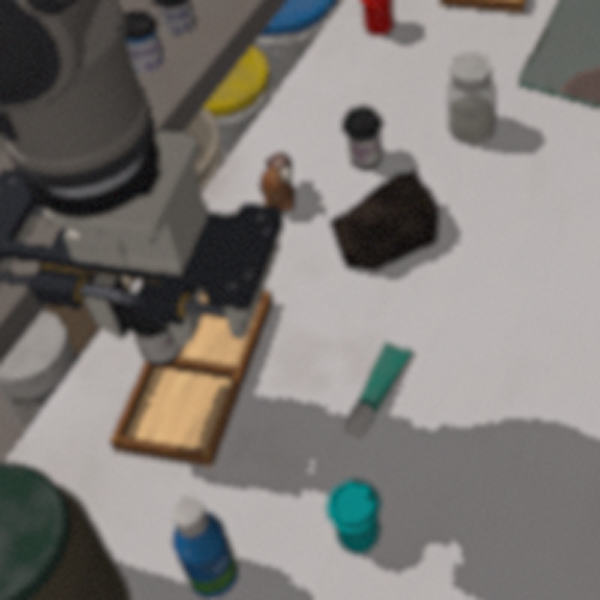

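View pics/g2.png

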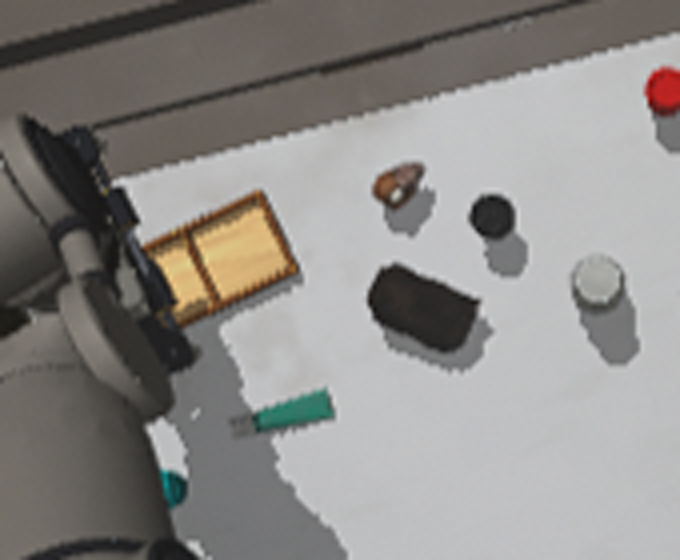

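Request:
servo_tool(
  series="-0.0007 -0.0019 0.025 0 0 0 5; 0 0 0.025 0 0 0 5; 0 0 0.014 0 0 0 5; 0 0 0.007 0 0 0 5; 0 0 0.003 0 0 0 5; 0 0 0 0 0 0 5; 0 0 0 0 0 0 5",
)

```text
t: 19.92
position: [0.3671, 0.3309, 0.0462]
tcp_rot: [-3.142, -0.001, 0.454]
force: [-0.5, -0.3, -0.4]
width: 0.0345
```

Request:
servo_tool(
  series="0 0 0.001 0 0 0 5; 0 0 0 0 0 0 5; 0 0 0 0 0 0 45; 0 0 0 0 0 0 65; 0 0 0 0 0 0 65; 0 0 0 0 0 0 65; 0 0 -0.03 0 0 0 65; 0 0 -0.04 0 0 0 65; 0 0 0 0 0 0 65; 0 0 0 0 0 0 65",
)

```text
t: 21.18
position: [0.3664, 0.3305, 0.1143]
tcp_rot: [3.141, 0.001, 0.454]
force: [-0.1, -0.0, -0.5]
width: 0.0599
```

```bash
python3 - <<'E'
from h import *
plan(.421,.055,.12,0,100)
plan(.421,.055,.12,26,100)
E
```

```text
cur [0.3664 0.3305 0.1143] 26.0 tot shift (cur tool frame) mm [-71.7 271.5  -5.7] turn z rad 0.454 len 0.281
   shift in final tool frame mm [ 54.6 275.5  -5.7]
cur [0.3664 0.3305 0.1143] 26.0 tot shift (cur tool frame) mm [-71.7 271.5  -5.7] turn z rad 0.0 len 0.281
   shift in final tool frame mm [-71.7 271.5  -5.7]
```

Request:
servo_tool(
  series="-0.009 0.034 -0.006 0 0 0 65; -0.013 0.05 0 0 0 0 65; -0.013 0.05 0 0 0 0 65; -0.013 0.05 0 0 0 0 65; -0.013 0.05 0 0 0 0 65; -0.0107 0.0375 0 0 0 0 65; 0 0 0 0 0 0 65; 0 0 0 0 0 0 65; 0 0 0 0 0 0 65",
)

```text
t: 22.3
position: [0.4209, 0.0562, 0.1203]
tcp_rot: [-3.141, 0.001, 0.456]
force: [0.1, -0.5, -0.0]
width: 0.0594
```

```bash
python3 - <<'E'
from h import *
plan(.421,.055,.039,26,100)
c=cam("scene"); cv2.imwrite("pics/i1.png",cv2.resize(c["frame"][130:330,150:350],None,fx=3,fy=3,interpolation=2))
E
```

```text
cur [0.4209 0.0562 0.1203] 26.1 tot shift (cur tool frame) mm [-0.5  1.2 81.3] turn z rad 0.002 len 0.081
   shift in final tool frame mm [-0.5  1.2 81.3]
```

View pics/i1.png

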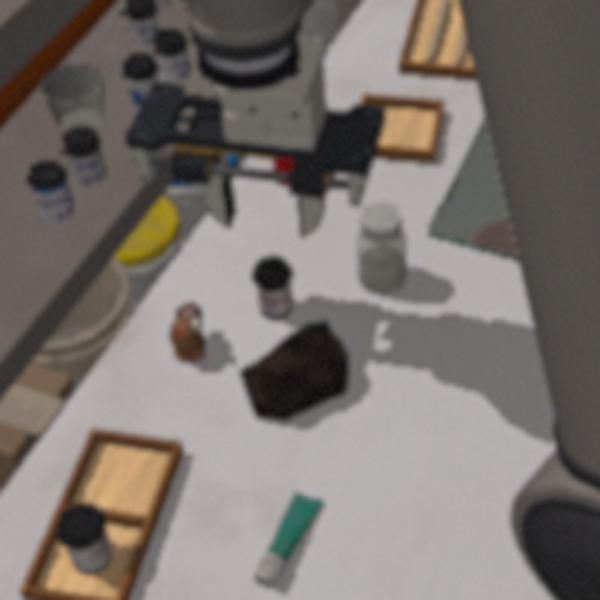

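Request:
servo_tool(
  series="0 0 0.02 0 0 0 65; 0 0 0.03 0 0 0 65; 0 0 0.02 0 0 0 65; 0 0 0.0115 0 0 0 65; 0 0 0 0 0 0 65; 0 0 0 0 0 0 5; 0 0 0 0 0 0 5; 0 0 0 0 0 0 5; 0 0 0 0 0 0 5; 0 0 0 0 0 0 5; 0 0 0 0 0 0 5",
)

```text
t: 23.72
position: [0.4218, 0.0552, 0.0395]
tcp_rot: [3.141, -0.001, 0.454]
force: [-0.2, -0.5, 5.8]
width: 0.0344
```

Request:
servo_tool(
  series="0 0 -0.02 0 0 0 5; 0 0 -0.03 0 0 0 5; 0 0 -0.03 0 0 0 5; 0 0 0 0 0 0 5; 0 0 0 0 0 0 5",
)

```text
t: 24.35
position: [0.4208, 0.0553, 0.1184]
tcp_rot: [-3.141, 0.001, 0.454]
force: [-0.6, -0.4, -0.0]
width: 0.0344
```

```bash
python3 - <<'E'
from h import *
plan(.3977,.2668,.0445,26,100)
E
```

```text
cur [0.4208 0.0553 0.1184] 26.0 tot shift (cur tool frame) mm [  72.  -200.2   73.9] turn z rad 0.0 len 0.225
   shift in final tool frame mm [  72.  -200.2   73.9]
```

Request:
servo_tool(
  series="0.012 -0.034 0 0 0 0 5; 0.016 -0.044 0 0 0 0 5; 0.016 -0.044 0 0 0 0 5; 0.016 -0.044 0 0 0 0 5; 0.012 -0.034 0 0 0 0 5; 0 0 0 0 0 0 5; 0 0 0 0 0 0 5; 0 0 0 0 0 0 5; 0 0 0.025 0 0 0 5; 0 0 0 0 0 0 5; 0 0 0 0 0 0 5",
)

```text
t: 25.72
position: [0.3988, 0.2662, 0.0947]
tcp_rot: [3.141, -0.0, 0.453]
force: [0.2, 0.5, -0.0]
width: 0.0346
```

```bash
python3 - <<'E'
from h import *
plan(.3977,.2668,.0445,26,100)
E
```

```text
cur [0.3988 0.2662 0.0947] 26.0 tot shift (cur tool frame) mm [-0.7 -1.  50.2] turn z rad -0.001 len 0.05
   shift in final tool frame mm [-0.7 -1.  50.2]
```

Request:
servo_tool(
  series="0 0 0.02 0 0 0 5; 0 0 0.017 0 0 0 5; 0 0 0.009 0 0 0 5; 0 0 0.003 0 0 0 5; 0 0 0.001 0 0 0 5; 0 0 0 0 0 0 5",
)

```text
t: 26.48
position: [0.3987, 0.2667, 0.0446]
tcp_rot: [3.141, -0.001, 0.454]
force: [-0.0, 0.2, -0.6]
width: 0.0344
```

Request:
servo_tool(
  series="0 0 0 0 0 0 45; 0 0 0 0 0 0 65; 0 0 0 0 0 0 65; 0 0 0 0 0 0 65; 0 0 -0.03 0 0 0 65; 0 0 -0.04 0 0 0 65; 0 0 0 0 0 0 65; 0 0 0 0 0 0 65",
)

```text
t: 27.48
position: [0.398, 0.2664, 0.1138]
tcp_rot: [3.141, 0.001, 0.454]
force: [-0.4, 0.7, 0.5]
width: 0.0598
```

```bash
python3 - <<'E'
from h import *
plan(.447,.138,.12,29,100)
E
```

```text
cur [0.398  0.2664 0.1138] 26.0 tot shift (cur tool frame) mm [-12.3 136.9  -6.2] turn z rad -0.052 len 0.138
   shift in final tool frame mm [-19.4 136.   -6.2]
```

Request:
servo_tool(
  series="-0.0034 0.026 0 0 0 -0.052 65; -0.0055 0.04 0 0 0 0 65; -0.0055 0.04 0 0 0 0 65; -0.005 0.03 0 0 0 0 65; 0 0 0 0 0 0 65; 0 0 0 0 0 0 65; 0 0 0 0 0 0 65",
)

```text
t: 28.35
position: [0.4455, 0.1386, 0.1138]
tcp_rot: [-3.141, 0.001, 0.507]
force: [0.2, 0.7, -0.8]
width: 0.0594
```

```bash
python3 - <<'E'
from h import *
plan(.447,.138,.028,29,100)
c=cam("scene"); cv2.imwrite("pics/j1.png",cv2.resize(c["frame"][130:330,150:350],None,fx=3,fy=3,interpolation=2))
E
```

```text
cur [0.4455 0.1386 0.1138] 29.1 tot shift (cur tool frame) mm [ 1.   1.2 85.8] turn z rad 0.001 len 0.086
   shift in final tool frame mm [ 1.   1.2 85.8]
```

View pics/j1.png

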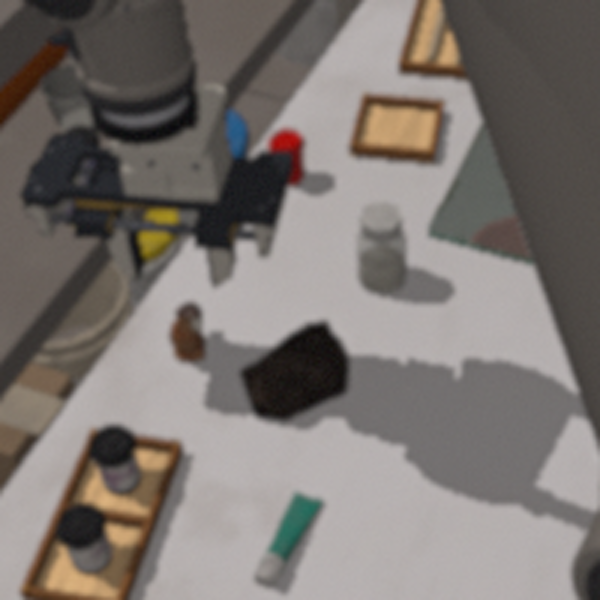

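Request:
servo_tool(
  series="0.001 0.0012 0.025 0 0 0 65; 0 0 0.03 0 0 0 65; 0 0 0.02 0 0 0 65; 0 0 0.0108 0 0 0 65; 0 0 0 0 0 0 65; 0 0 0 0 0 0 20; 0 0 0 0 0 0 20; 0 0 0 0 0 0 20; 0 0 0 0 0 0 20; 0 0 0 0 0 0 20; 0 0 0 0 0 0 20",
)

```text
t: 29.78
position: [0.4478, 0.1372, 0.0288]
tcp_rot: [3.141, -0.001, 0.506]
force: [-1.3, -0.3, 5.6]
width: 0.0306
```

Request:
servo_tool(
  series="0 0 0 0 0 0 5; 0 0 -0.01 0 0 0 5; 0 0 -0.02 0 0 0 5; 0 0 -0.03 0 0 0 5; 0 0 -0.03 0 0 0 5; 0 0 0 0 0 0 5; 0 0 0 0 0 0 5",
)

```text
t: 30.65
position: [0.447, 0.1371, 0.1179]
tcp_rot: [-3.141, 0.001, 0.506]
force: [-0.6, -0.3, -0.6]
width: 0.0307
```

```bash
python3 - <<'E'
from h import *
print(arm.state()["force"])
plan(.479,-.206,.033,26,100)
c=cam("scene"); cv2.imwrite("pics/k1.png",cv2.resize(c["frame"][160:260,160:260],None,fx=6,fy=6,interpolation=2))
E
```

```text
[-0.5666881  -0.30077296 -0.58534663]
cur [0.447  0.1371 0.1179] 29.0 tot shift (cur tool frame) mm [-138.2  315.6   84.9] turn z rad 0.052 len 0.355
   shift in final tool frame mm [-121.6  322.4   84.9]
```

View pics/k1.png

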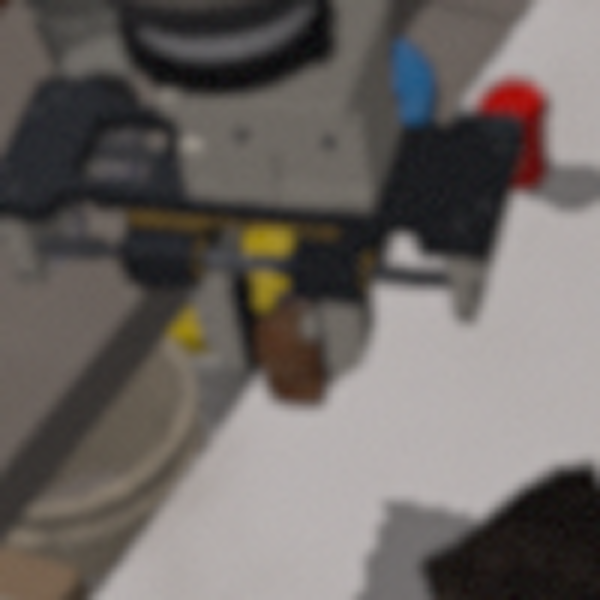

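Request:
servo_tool(
  series="-0.010 0.024 0 0 0 0.052 5; -0.014 0.037 0 0 0 0 5; -0.018 0.048 0 0 0 0 5; -0.018 0.048 0 0 0 0 5; -0.018 0.048 0 0 0 0 5; -0.018 0.048 0 0 0 0 5; -0.0145 0.04 0 0 0 0 5; -0.0115 0.03 0 0 0 0 5; 0 0 0 0 0 0 5; 0 0 0 0 0 0 5; 0 0 0 0 0 0 5; 0 0 0 0 0 0 5",
)

```text
t: 32.2
position: [0.4809, -0.2056, 0.1184]
tcp_rot: [-3.141, 0.0, 0.455]
force: [-1.1, 0.2, -1.0]
width: 0.0305
```

```bash
python3 - <<'E'
from h import *
plan(.4785,-.204,.033,26,100)
E
```

```text
cur [ 0.4809 -0.2056  0.1184] 26.1 tot shift (cur tool frame) mm [-1.4 -2.5 85.4] turn z rad 0.001 len 0.085
   shift in final tool frame mm [-1.5 -2.5 85.4]
```

Request:
servo_tool(
  series="-0.0015 -0.0025 0.03 0 0 0 5; 0 0 0.03 0 0 0 5; 0 0 0.014 0 0 0 5; 0 0 0.006 0 0 0 5; 0 0 0.003 0 0 0 5; 0 0 0 0 0 0 5; 0 0 0 0 0 0 5",
)

```text
t: 33.08
position: [0.4788, -0.2051, 0.036]
tcp_rot: [3.14, -0.001, 0.454]
force: [-0.3, -0.4, -0.5]
width: 0.0304
```

Request:
servo_tool(
  series="0 0 0.0015 0 0 0 5; 0 0 0.001 0 0 0 5; 0 0 0 0 0 0 5; 0 0 0 0 0 0 5",
)

```text
t: 33.58
position: [0.4785, -0.2049, 0.0329]
tcp_rot: [3.142, 0.0, 0.454]
force: [-0.1, -0.2, -0.4]
width: 0.0309
```

Request:
servo_tool(
  series="0 0 0.0005 0 0 0 5; 0 0 0 0 0 0 40; 0 0 0 0 0 0 55; 0 0 0 0 0 0 60; 0 0 0 0 0 0 60; 0 0 -0.02 0 0 0 60; 0 0 -0.04 0 0 0 60; 0 0 -0.05 0 0 0 60; 0 0 0 0 0 0 60",
)

```text
t: 34.7
position: [0.4804, -0.2061, 0.1461]
tcp_rot: [3.135, -0.004, 0.454]
force: [0.7, 0.2, 0.2]
width: 0.0551
```

```bash
python3 - <<'E'
from h import *
plan(.35,-.33,.20,26,100)
E
```

```text
cur [ 0.4804 -0.2061  0.1461] 26.0 tot shift (cur tool frame) mm [-171.6   54.2  -53.9] turn z rad 0.0 len 0.188
   shift in final tool frame mm [-171.6   54.2  -53.9]
```

Request:
servo_tool(
  series="-0.04 0.013 -0.018 0 0 0 60; -0.045 0.014 -0.018 0 0 0 60; -0.045 0.014 -0.018 0 0 0 60; -0.04 0.04 0 0 0 0 60; 0 0.05 0 0 0 0 60; 0 0.05 0 0 0 0 60; 0 0.05 0 0 0 0 60; 0 0 0 0 0 0 60; 0 0 0 0 0 0 60",
)

```text
t: 35.83
position: [0.4265, -0.4862, 0.1948]
tcp_rot: [-3.139, 0.0, 0.454]
force: [-0.1, 0.5, 0.2]
width: 0.0551
```

```bash
python3 - <<'E'
from h import *
c=cam("scene"); t=cam("top")
cv2.imwrite("pics/z1.png",cv2.resize(c["frame"][110:350,150:400],None,fx=2.5,fy=2.5,interpolation=2))
cv2.imwrite("pics/z2.png",cv2.resize(t["frame"][120:280,140:440],None,fx=2.66,fy=2.66,interpolation=2))
a=np.load("cams.npz"); d=cv2.absdiff(a["top"],t["frame"]).max(2)
print("jar/lump diff",(d[200:222,268:290]>40).sum(),(d[203:230,218:252]>40).sum())
E
```

```text
jar/lump diff 12 1
```

View pics/z1.png

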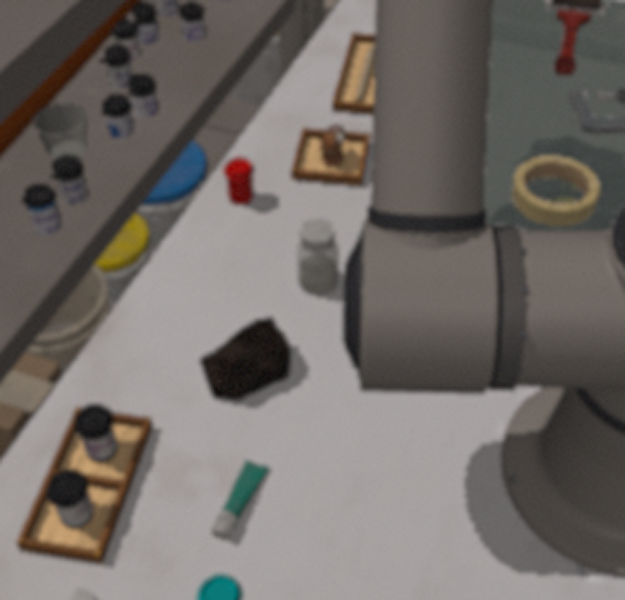

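View pics/z2.png

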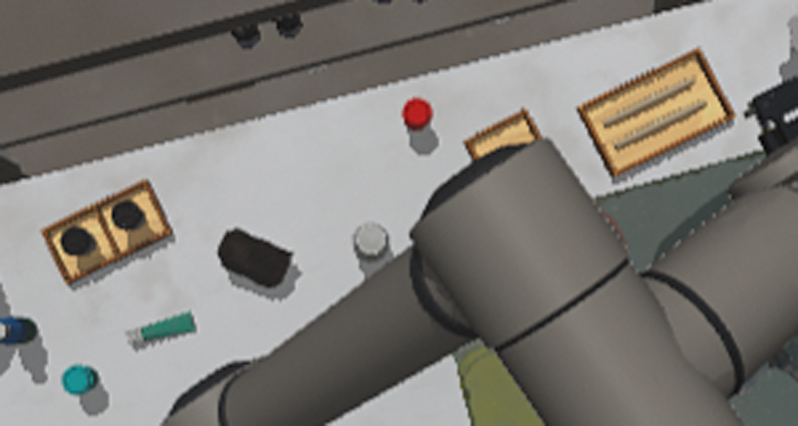

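```bash
python3 - <<'E'
from h import *
t=cam("top"); c=cam("scene")
cv2.imwrite("pics/z3.png",cv2.resize(c["frame"][155:190,260:305],None,fx=13,fy=13,interpolation=2))
g=cv2.cvtColor(t["frame"],cv2.COLOR_BGR2GRAY)
R=np.array([[np.cos(.455),np.sin(.455)],[-np.sin(.455),np.cos(.455)]])
for x0,y0,x1,y1 in((162,202,178,216),(181,192,197,206)):
    m=np.zeros_like(g); m[y0:y1,x0:x1]=(g[y0:y1,x0:x1]<45)*255
    k=max(cv2.findContours(m,0,1)[0],key=cv2.contourArea);(u,v),r=cv2.minEnclosingCircle(k)
    print(u,v,r,R@(ray(t,u,v,.056)-np.array([.3824,.2983])))
E
```

```text
168.0 210.5 5.2202534675598145 [-0.00202904  0.03140081]
187.5 200.0 5.590270042419434 [ 0.00128591 -0.03921463]
```

View pics/z3.png

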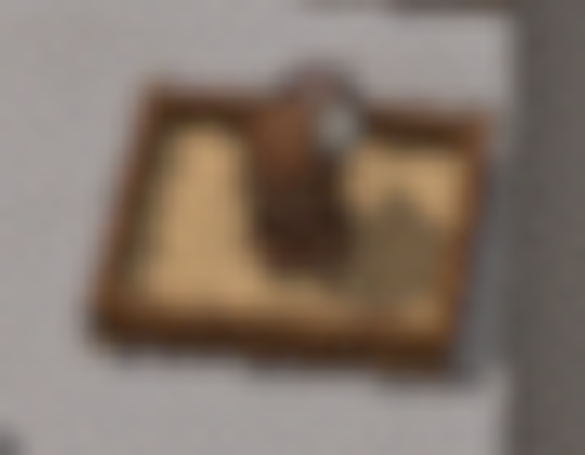

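The pictures show every item in place. The whistle stands upright in the middle of the square tray. The canisters are about 4 mm from their bay centres, and the sticks lie parallel in the long tray. I'm handing the job in.

```bash
python3 - <<'E'
from cell import arm
print(arm.close_job(), arm.state()["t"])
E
```

```text
the job is handed in; nothing more can be done
the job is handed in; nothing more can be done
```

All five things are in their trays, and I handed the job in at about 36 s of the 128 s allowed; no verdict came back.

- **Sticks:** both lie flat and side by side along the long tray. I judged this from the overhead picture and did not measure their final angles.
- **Canisters:** I took the two black-lidded white ones and left the red and turquoise look-alikes alone. One stands in each bay, within about 4 mm of the bay centre by the overhead camera.
- **Whistle:** it stands upright near the middle of the square tray. Only the scene camera could confirm this, because the arm hid it from above.
- **Jar and clay lump:** both are in the same place as at the start in the before and after overhead pictures (12 and 1 changed pixels).

Two readings disagreed. The gripper showed about 34.5 mm on the 37 mm canister lids, and the two cameras differed by up to about 9 mm on where the canisters stood at the start. Neither affected the grasps or the placing. I saw no sharp forces in the readings.

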